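Stamp the concert programme and the bookmark

ROBOT

A 7-joint arm with a two-finger parallel gripper is mounted at the origin on the work surface. World frame = base frame: x ahead of the robot, y to its left, z up, the work surface at z = 0. Lengths are in m, angles in rad, forces in N, time in s.
With the tool pointing down it reaches from about 0.425 to 0.875 m from the base axis. Payload 4.7 kg.
Tool frame: the origin (TCP) lies on the mounting face of the last link; the fingertips stand 182 mm ahead of it and the grasp point (between the pads) lies 164 mm ahead of it; z points along the fingers, x is the direction in which the jaws open and shut, and the axes are right-handed (so a half turn about z gives the same grasp; the last joint's range is limited). The gripper opens to 87 mm and grips with 3 to 60 N. Pads are 19 mm wide; open, the fingers measure 117 mm over their backs; the gripper's body (75 mm by 190 mm) begins 51 mm behind the grasp point.
Start: joints at [-1.129, 0.321, -0.07, 1.45, 0.023, 1.371, -0.057], TCP at [0.27, 0.591, 0.405] pointing down, gripper open.
Joint ranges: [-2.86, 2.86], [-0.3, 2.09], [-1.38, 1.24], [0.06, 2.45], [-1.56, 4.7], [0.09, 2.05], [-2.69, 2.69]. Speed limits (rad/s): [2.57, 2.57, 3.14, 3.14, 3.14, 3.14, 3.14].

INTERFACE

Orientations are given as a rotation vector (axis times angle).
In Python, from bench import robot gives the robot as it stands. The module is installed in compiled form; this text tells all that it offers.
- The arm moves only by the shell command python3 -m creep 'ROWS' [FORCE]. ROWS is JSON, a list of rows, each a list of 3 entries, a list of its own where there are three numbers: the shift along the tool's x, y, z in mm, then the turn, a rotation vector about the tool's x, y, z in units of 5 degrees (1.0 is 5 degrees), then the opening, from 0 (shut) to 1 (fully open). In form: [[[tx, ty, tz], [rx, ry, rz], grip], ...]. A call has 1 to 10 rows; each row shifts and turns the commanded pose from where the row before left it, along the tool's axes as they then stand; what a row does not reach is not made up. A row lasts 1/8 s, in which the tool goes at most 62.5 mm and 10.7 degrees, less where a joint would pass 70% of its speed; a pose out of reach is approached as far as the arm can. A call is refused whole if a number of a shift passes 62.5 or a number of a turn 1, either way. A call with a gripper value outside its range is refused whole. The fingers move at their own pace and stop on an object; FORCE is the grip in N (left out, the last holds). Time passes only in rows, so rows that do not move let the fingers close. It gives the time, the measured TCP pose, the force and the opening at its end, in the units of the state.
- robot.observe(): the state, without advancing time (a new reading comes with each control period).
- robot.snapshot(name): name is "side" or "top" or "wrist"; returns (picture, depth): 400x640x3 uint8, red, green, blue; 400x640 float32, m along the optical axis (not along the pixel's ray), 0 where there is no reading.
- robot.calibration(name): a dict with "camera_matrix" (3x3 intrinsics, pixels), "eye" and "rotation" of the camera in the world; the wrist camera has in their place "tool_from_camera" (4x4, takes a point from camera to tool coordinates, whose origin is the TCP and whose axes are the tool frame's). Camera axes: x right, y up, looking along -z (the intrinsics and any distortion apply to the point x, -y, -z); pixel columns grow to the right and rows downward; lengths in m; the calibration is good to about 2 mm. A picture is of the moment at which its call begins: read the wrist's pose just before it. calibration takes no time and is no camera call.
- robot.job_done(): hands the job in, once; it reports no verdict.
The state is a dict: "time": time; "qpos": joint angles; "qd": joint speeds; "joint_efforts": joint torques, N m; "tcp_pos": TCP position; "eef_rot": TCP orientation; "force": force on the tool from outside, world axes, zero at the start; "torque": the same for the moment, N m; "grip_width": finger opening in m.
Only numpy, scipy, OpenCV 4.12 (cv2) and the standard library are available. Lean on these libraries where they do the work, as an engineer would, in place of code of your own. Each camera call takes 0.05 s, during which the arm holds its last target.

TASK

The spring-loaded hand stamp has fallen over on the library's concert table. Stand it upright inside the printed rectangle on the wide programme card (either way round), press its cover fully down to the stop, hold it there for half a second and let it come back up; then do the same on the narrow bookmark, and leave the stamp standing there. Do not press it down anywhere else, and leave the instruments and books where they are.

Things in the scene. Friction and masses are not known exactly. Their poses are not given: they have to be found in the camera images.
- stamp: self-inking hand stamp, loose, 0.2 to 0.35 kg, 90 mm tall. Origin: centre of its foot's underside; z runs through it to its top. Grey foot 62 mm (y) by 44 mm (x), 14 mm high; above it a grey core 46 (y) by 34 (x) mm, and a black cover that slides over the core. At the start it lies flat on the table: z level, x pointing up, origin 22 mm above the table
- stamp_cover (a joint): how far the sprung cover is pressed towards the foot: 0 = fully up, 0.016 m = against its stop. The spring pushes with 3 N when up and 12 N at the stop, and lifts the cover again when let go
- stamp_top (a point): centre of the flat top of the black box-shaped cover, which is 54 mm (y) by 44 mm (x) and 56 mm high; 90 mm from the foot's underside when up, 74 mm at the stop; axes as the stamp's. The stamp may be held by the cover, which does not come off
- programme_box (a point): on the wide card (100 mm x by 140 mm y, 2 mm thick, fixed to the table), the centre of a printed black rectangle whose clear inside is 76 mm (along y) by 58 mm (along x), at the card's top face (2 mm above the table), 25 mm to +y of the card's centre; z up
- bookmark_box (a point): on the narrow bookmark card (140 mm x by 86 mm y, 2 mm thick, fixed to the table), the centre of a printed black rectangle whose clear inside is 76 mm (along y) by 58 mm (along x), at the card's top face (2 mm above the table), 34 mm to -x of the card's centre; z up
- big_bowl: the large brass singing bowl, 150 mm across, 75 mm high, open at the top; origin at the centre of its underside; bystander
- small_bowl: the small brass singing bowl, 90 mm across, 45 mm high; origin at the centre of its underside; bystander
- flute: a pale wooden flute lying flat, 200 mm long along its y axis, 24 mm thick; origin under its middle; bystander
- shaker: a dark wooden waisted shaker standing up, 50 mm across, 100 mm high; origin at the centre of its underside; bystander
- cymbals: a small brass hand cymbal lying flat, 60 mm across, 20 mm high with its knob; origin at the centre of its underside; bystander
- books: a stack of two books, 170 (x) by 130 (y) mm, 50 mm high; origin under its centre; bystander
- chime_bar: a wooden block 180 (x) by 50 (y) mm with a metal tube on top, 52 mm high; origin under its centre; bystander
- mallet: a felt-headed mallet lying flat, 220 mm long along its y axis (from y -130 to +90), head 34 mm thick; origin under it; bystander
Things that resemble listed ones, but are neither listed nor needed, are in the scene too. Leave any purple look-alike of the part that bears bookmark_box alone. What is shaped like the stamp but turquoise is not meant.

How it is judged:
On the way, in this order (a step that is already met when the one before it is completed fails the run):
1. the stamp, standing inside the programme card's rectangle, is pressed to its stop and held for 0.3 s (value of joint stamp_cover above 0.014 m and horizontal distance between stamp and programme_box below 0.011 m and angle between the y axis of stamp and the y axis of programme_box, either way round below 0.26 rad and angle between stamp's own z axis and vertical below 0.08 rad and z of stamp in the frame of programme_box below 0.005 m), for 0.3 s.
2. the stamp's cover has come back up while it stands in the programme card's rectangle (value of joint stamp_cover below 0.004 m and horizontal distance between stamp and programme_box below 0.011 m and angle between the y axis of stamp and the y axis of programme_box, either way round below 0.26 rad and angle between stamp's own z axis and vertical below 0.08 rad and z of stamp in the frame of programme_box below 0.005 m), for 0.1 s.
3. the stamp, standing inside the bookmark's rectangle, is pressed to its stop and held for 0.3 s (value of joint stamp_cover above 0.014 m and horizontal distance between stamp and bookmark_box below 0.011 m and angle between the y axis of stamp and the y axis of bookmark_box, either way round below 0.26 rad and angle between stamp's own z axis and vertical below 0.08 rad and z of stamp in the frame of bookmark_box below 0.005 m), for 0.3 s.
At the end, for the whole second after the job is handed in: The stamp stands upright (within 0.08 rad) and at rest on the bookmark, its foot inside the rectangle (centre within 11 mm, turned less than 0.26 rad, either way round), its cover up (pressed less than 3 mm) (horizontal distance between stamp and bookmark_box below 0.011 m and angle between the y axis of stamp and the y axis of bookmark_box, either way round below 0.26 rad and angle between stamp's own z axis and vertical below 0.08 rad and z of stamp in the frame of bookmark_box below 0.005 m and value of joint stamp_cover below 0.003 m and linear speed of stamp below 0.02 m/s); the robot touches nothing.
It fails at once if the cover is pressed more than 8 mm while the stamp is upright (within 0.5 rad) over 30 mm from both rectangles' centres (value of joint stamp_cover above 0.008 m and angle between stamp's own z axis and vertical below 0.5 rad and horizontal distance between stamp and programme_box above 0.03 m and horizontal distance between stamp and bookmark_box above 0.03 m).
It fails at once if an instrument or the book stack is moved by more than 20 mm (distance of any of big_bowl, small_bowl, flute, shaker, cymbals, books, chime_bar, mallet from where it was at the start of the episode above 0.02 m).
It fails at once if the shaker is tipped over (angle between shaker's own z axis and vertical above 0.4 rad).
It also fails if it takes over 72 s, if anything falls off the work surface, if the arm or the gripper's body presses on something with over 40 N, if the wrist force passes 120 N, or if a joint passes its speed limit or range.

## Working session

There is one attempt and no reset: what is moved stays moved. The work goes in short steps, Python scripts to look and compute and a shell command to move; the robot and the scene stay as the last step left them, time stands still between calls to the robot, and variables do not carry over. Pictures are saved under pics/ and viewed, and the job is handed in when it is done.

```bash
ls && mkdir -p pics && cat > h.py <<'E'
import numpy as np, cv2
from bench import robot
def snap(name,fn):
    s=robot.observe()
    p,d=robot.snapshot(name)
    cv2.imwrite('pics/'+fn+'.png',p[:,:,::-1]); np.savez('pics/'+fn+'.npz',p=p,d=d,tp=s['tcp_pos'],er=s['eef_rot'],name=name)
    return p,d
def load(fn):
    z=np.load('pics/'+fn+'.npz'); return z
def world(fn):
    from scipy.spatial.transform import Rotation as R
    z=load(fn); n=str(z['name']); c=robot.calibration(n); K=np.array(c['camera_matrix'])
    d=z['d']; h,w=d.shape
    uu,vv=np.meshgrid(np.arange(w),np.arange(h))
    pts=np.stack([uu,vv],-1).reshape(-1,1,2).astype(float)
    dist=np.array(c['distortion'],float) if 'distortion' in c else None
    q=cv2.undistortPoints(pts,K,dist).reshape(h,w,2)
    P=np.stack([q[...,0]*d,-q[...,1]*d,-d],-1)
    if n=='wrist':
        T=np.array(c['tool_from_camera']); P=P@T[:3,:3].T+T[:3,3]
        return P@R.from_rotvec(z['er']).as_matrix().T+z['tp']
    return P@np.array(c['rotation']).T+np.array(c['eye'])
E
python3 - <<'E'
from h import *
for n in ('top','side','wrist'):
    snap(n,n+'0'); print(n,robot.calibration(n))
print(robot.observe())
E
```

```text
pics
top {'camera_matrix': array([[443.4911514 ,   0.        , 316.41708871],
       [  0.        , 443.4911514 , 206.24877593],
       [  0.        ,   0.        ,   1.        ]]), 'eye': array([ 3.88053143e-01, -9.23220281e-04,  1.58274331e+00]), 'rotation': array([ 0.06767012, -0.07253464, -1.57857741])}
side {'camera_matrix': array([[418.83903561,   0.        , 317.81423908],
       [  0.        , 418.83903561, 204.0768003 ],
       [  0.        ,   0.        ,   1.        ]]), 'eye': array([-0.09012545, -0.93412746,  1.13255656]), 'rotation': array([ 0.76682429, -0.24591727, -0.53641306])}
wrist {'camera_matrix': array([[279.13355091,   0.        , 319.35253042],
       [  0.        , 279.13355091, 198.22399856],
       [  0.        ,   0.        ,   1.        ]]), 'tool_from_camera': array([[ 9.99999289e-01, -3.28552725e-04,  1.14590103e-03,
         1.09019805e-03],
       [-2.44284646e-05, -9.66714322e-01, -2.55858202e-01,
        -7.03832617e-02],
       [ 1.19182185e-03,  2.55857992e-01, -9.66713643e-01,
         1.94480470e-02],
       [ 0.00000000e+00,  0.00000000e+00,  0.00000000e+00,
         1.00000000e+00]])}
{'time': 0.15, 'qpos': array([-1.12891162,  0.32165013, -0.07007948,  1.45142182,  0.02262419,
        1.37079966, -0.05685028]), 'qd': array([-8.33109304e-04, -2.71373017e-03, -5.21785155e-05, -4.19985488e-03,
       -3.73626432e-04,  4.17020647e-04,  5.17786755e-05]), 'joint_efforts': array([-8.06852483e-06, -4.91798830e+01, -4.04684795e-01, -3.12874317e+01,
       -6.39557932e-02,  4.06083860e-02,  9.12174187e-05]), 'tcp_pos': array([0.26962494, 0.59126521, 0.40390063]), 'eef_rot': array([ 2.64153312e+00,  1.69889603e+00, -1.86991881e-03]), 'force': array([ 0.43435787,  0.48082874, -0.33745158]), 'torque': array([-0.04285088,  0.03773004,  0.01017602]), 'grip_width': 0.08711451120383289}
```

```bash
sed -i "s/return P@np.array(c\['rotation'\]).T/return P@R.from_rotvec(c['rotation']).as_matrix().T/" h.py
```

```text
(no output)
```

View pics/top0.png

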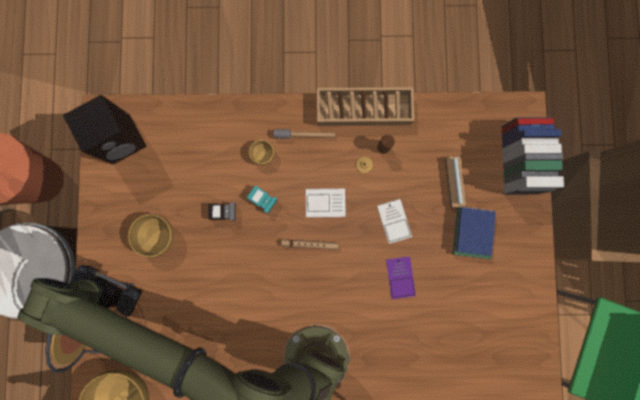

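View pics/side0.png

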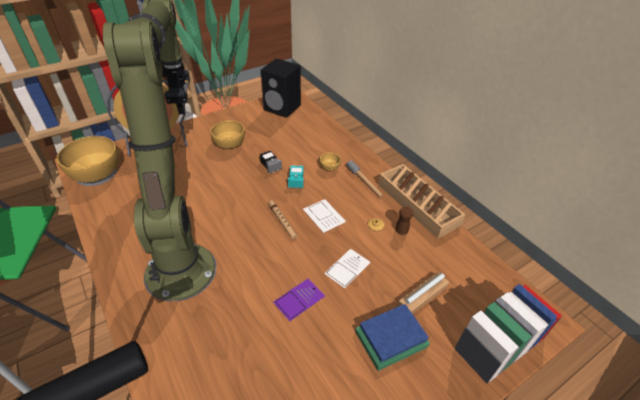

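View pics/wrist0.png

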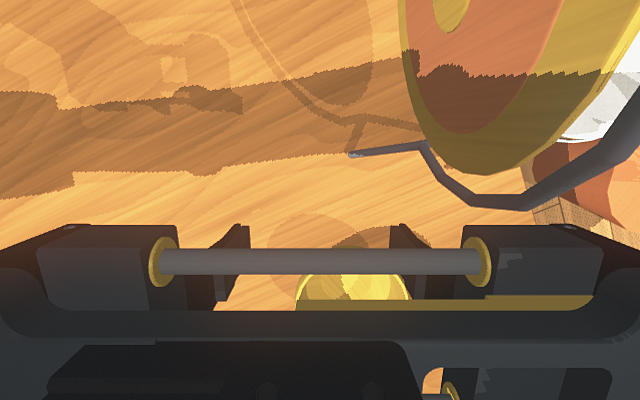

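```bash
python3 - <<'E'
from h import *
z=load('top0');P=world('top0')
for n,(u,v) in dict(stampcover=(216,211),stampfoot=(230,211),turq=(262,199),prog=(325,203),progbox=(318,203),bm=(395,221),bmlo=(398,231),table=(280,300),big=(150,235),flute=(310,244),cym=(364,165),shaker=(386,144)).items():
    print(n,P[v,u].round(4))
p=z['p']
a=cv2.resize(p[180:260,190:430],None,fx=3.3,fy=3.3,interpolation=cv2.INTER_CUBIC)
cv2.imwrite('pics/crop_a.png',a[:,:,::-1])
s=load('side0')['p'][130:300,230:420]
cv2.imwrite('pics/crop_b.png',cv2.resize(s,None,fx=3.5,fy=3.5,interpolation=cv2.INTER_CUBIC)[:,:,::-1])
E
```

```text
stampcover [0.5123 0.3437 0.0412]
stampfoot [0.5115 0.2942 0.0453]
turq [0.5521 0.1826 0.0492]
prog [ 0.541  -0.0374 -0.0009]
progbox [ 5.412e-01 -1.220e-02 -4.000e-04]
bm [ 0.4744 -0.2879 -0.0059]
bmlo [ 0.4382 -0.2962  0.0027]
table [ 0.1989  0.1251 -0.0068]
big [0.4319 0.5855 0.0032]
flute [0.3949 0.0173 0.0193]
cym [ 0.6745 -0.1779  0.0171]
shaker [ 0.7309 -0.2446  0.1005]
```

View pics/crop_a.png

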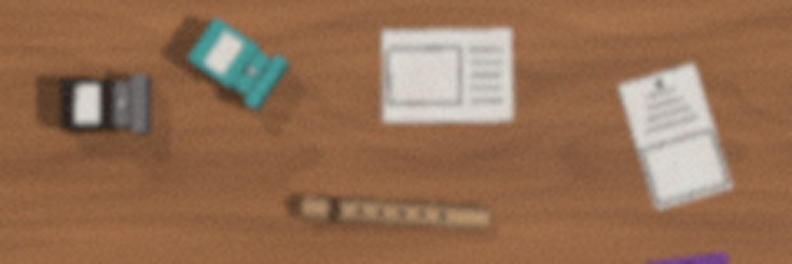

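View pics/crop_b.png

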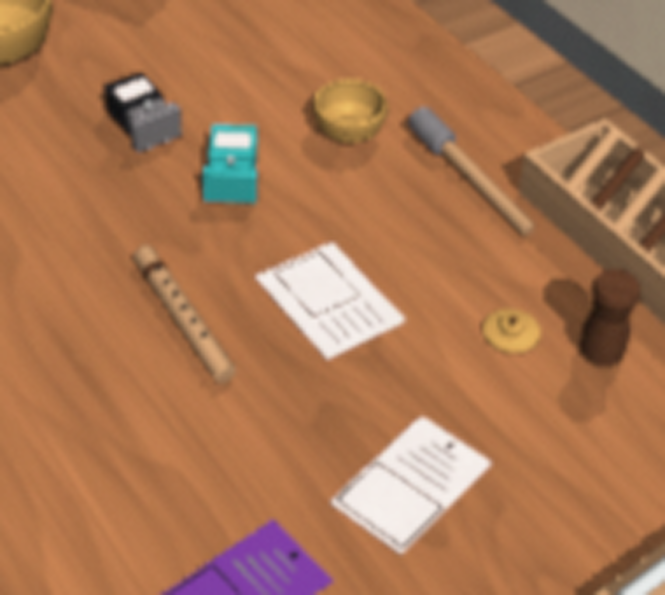

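Candidates: the real stamp is the black and grey one at top (222,211), since the teal one at (262,199) is excluded. The bookmark is the white card at (395,221), not the purple one at (400,278). The programme is the wide white card at (325,203). Both crops confirm this. The stamp's foot points to -y. Next I'll measure all three.

```bash
cat >> h.py <<'E'
def rayplane(fn,uv,zp):
    from scipy.spatial.transform import Rotation as R
    z=load(fn); n=str(z['name']); c=robot.calibration(n); K=np.array(c['camera_matrix'])
    dist=np.array(c['distortion'],float) if 'distortion' in c else None
    q=cv2.undistortPoints(np.array(uv,float).reshape(-1,1,2),K,dist).reshape(-1,2)
    D=np.c_[q[:,0],-q[:,1],-np.ones(len(q))]
    if n=='wrist':
        T=np.array(c['tool_from_camera']);W=R.from_rotvec(z['er']).as_matrix()
        o=W@T[:3,3]+z['tp']; D=D@T[:3,:3].T@W.T
    else:
        D=D@R.from_rotvec(c['rotation']).as_matrix().T; o=np.array(c['eye'])
    t=(zp-o[2])/D[:,2]
    return o+D*t[:,None]
def card(fn,roi,thr=130):
    u0,v0,u1,v1=roi
    p=load(fn)['p'][v0:v1,u0:u1].astype(int)
    m=((p.min(-1)>thr)).astype(np.uint8)
    m=cv2.morphologyEx(m,cv2.MORPH_CLOSE,np.ones((7,7)))
    k,l,st,_=cv2.connectedComponentsWithStats(m); i=1+st[1:,4].argmax()
    v,u=np.nonzero(l==i)
    W=rayplane(fn,np.c_[u+u0,v+v0],.002)[:,:2]*1000
    (c,wh,a)=cv2.minAreaRect(W.astype(np.float32)); return c,wh,a,W.mean(0),cv2.boxPoints((c,wh,a))
E
python3 - <<'E'
from h import *
np.set_printoptions(suppress=True,precision=1)
for fn,r in (('top0',(295,180,355,225)),('top0',(370,190,420,250)),('side0',(290,190,355,240)),('side0',(315,240,380,295))):
    print(fn,*card(fn,r))
print(rayplane('top0',[(307,194),(329,194),(307,212),(329,212)],.002)*1000)
# stamp
for fn,roi in (('top0',(203,195,240,225)),):
    p=load(fn)['p'][roi[1]:roi[3],roi[0]:roi[2]].astype(int); print(p.sum(-1)[::2]//3)
E
```

```text
top0 (544.4774780273438, -37.37310028076172) (143.48880004882812, 100.78925323486328) 89.5020523071289 [542.9 -38.5] [[ 493.5 -108.7]
 [ 594.2 -109.6]
 [ 595.5   33.9]
 [ 494.7   34.8]]
top0 (474.5985107421875, -283.0312194824219) (142.23963928222656, 88.4530258178711) 15.446099281311035 [ 475.2 -283.2] [[ 394.3 -259.3]
 [ 417.8 -344.6]
 [ 554.9 -306.7]
 [ 531.4 -221.5]]
side0 (542.7881469726562, -38.91925048828125) (104.53520965576172, 144.7135467529297) 0.24380505084991455 [542.  -40.9] [[ 490.2   33.2]
 [ 490.8 -111.5]
 [ 595.4 -111.1]
 [ 594.7   33.7]]
side0 (473.9744873046875, -283.7896728515625) (143.68312072753906, 88.00892639160156) 15.733128547668457 [ 472.8 -285.4] [[ 392.9 -260.9]
 [ 416.8 -345.6]
 [ 555.1 -306.7]
 [ 531.2 -222. ]]
[[573.7  26.9   2. ]
 [573.1 -52.    2. ]
 [509.   27.4   2. ]
 [508.3 -51.2   2. ]]
[[100 104 104  99  99 102  99 104 103 106 104 102 108 110 109 108 106 107
  105 106 107 101 108 106 103 105 103 106 103 106 106 103 105 102 103  94
   83]
 [103 104 104 103 104 103 101 102 103 102 106 106 105 109 109 110 110 113
  111 114 106 112 107 109 111 109
[... 1363 characters left out ...]
  54  36  52  74  99 109 105 101  93 101 107 109 105  85  80  85  96  92
   95]
 [ 79  69  72  64  63  52  44  34  51  86 121 135 133 132 131 130 116  77
   48  41  47  64  84  95  94  89  89 102 109 114 100  85  75  87  95  89
   89]
 [100  97 102  94  92  80  72  62  51  52  50  51  53  57  55  56  53  51
   58  52  53  56  66  74  77  71  81  97 100  99  92  79  79  85  90  89
   91]
 [102 101  98 104 101  99 100  96  92  90  83  85  86  89  85  87  86  86
   88  78  84  84  85  86  89  89  86  88  82  82  82  82  86  91  86  86
   87]
 [ 99 103 103 102 100 102 101 102 101  97  93  89  88  90  86  87  85  82
   85  86  84  85  87  87  88  86  89  90  90  89  89  84  84  87  84  87
   86]]
```

```bash
python3 -m creep '[[[0,0,0],[0,0,1],1],[[0,0,0],[0,0,1],1],[[0,0,0],[0,0,1],1],[[0,0,0],[0,0,1],1],[[0,0,0],[0,0,1],1],[[0,0,0],[0,0,1],1],[[0,0,0],[0,0,1],1],[[0,0,0],[0,0,1],1],[[0,0,0],[0,0,1],1],[[0,0,0],[0,0,1],1]]' && python3 -m creep '[[[0,0,0],[0,0,1],1],[[0,0,0],[0,0,1],1],[[0,0,0],[0,0,1],1],[[40,40,0],[0,0,0],1],[[40,40,0],[0,0,0],1],[[40,40,0],[0,0,0],1],[[40,40,0],[0,0,0],1],[[40,40,20],[0,0,0],1],[[40,40,20],[0,0,0],1],[[0,10,10],[0,0,0],1]]'
python3 - <<'E'
from h import *
s=robot.observe();print(s['qpos'].round(3),s['tcp_pos'],s['eef_rot'])
snap('wrist','wrist1')
E
```

```text
time: 1.4
tcp_pos: [0.2696, 0.5913, 0.4043]
eef_rot: [3.113, 0.419, -0.001]
force: [0.3, -0.7, -0.5]
grip_width: 0.0869
time: 2.65
tcp_pos: [0.5151, 0.3383, 0.3532]
eef_rot: [3.138, -0.0, 0.001]
force: [-0.6, -0.3, -0.4]
grip_width: 0.0872
[-0.846  0.281  0.266  1.618 -0.073  1.255 -0.567] [0.51514976 0.33825076 0.35319613] [ 3.13778452e+00 -6.99125692e-05  7.65989590e-04]
```

View pics/wrist1.png

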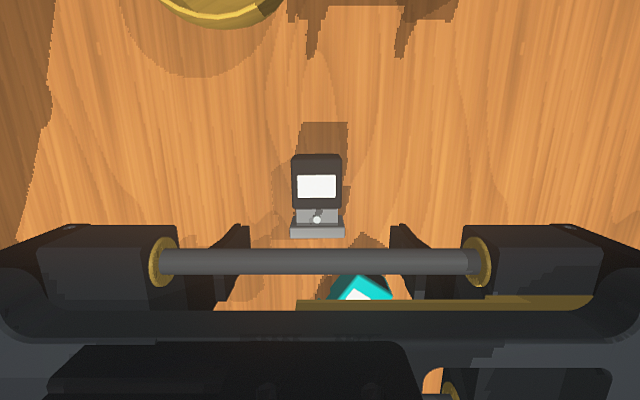

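The wrist view shows the stamp lying at (317,195), with its cover on rows 155-207 and its foot at rows 222-238. The turquoise one is clear of it at (358,288).

```bash
python3 - <<'E'
from h import *
np.set_printoptions(suppress=True,precision=1)
p=load('wrist1')['p'];P=world('wrist1')
cv2.imwrite('pics/crop_c.png',cv2.resize(p[140:250,260:380],None,fx=5,fy=5,interpolation=cv2.INTER_NEAREST)[:,:,::-1])
for v in range(150,242,8): print(v,[tuple((P[v,u]*1000).round()) for u in (290,300,317,335,344)])
# dark cover mask on top surface
Z=P[...,2];roi=np.zeros(Z.shape,bool);roi[140:245,270:365]=1
m=roi&(Z>.034)&(Z<.056)
v,u=np.nonzero(m);W=rayplane('wrist1',np.c_[u,v],.044)*1000
print(cv2.minAreaRect(W[:,:2].astype(np.float32)))
E
```

```text
150 [(np.float64(480.0), np.float64(378.0), np.float64(0.0)), (np.float64(492.0), np.float64(378.0), np.float64(-0.0)), (np.float64(512.0), np.float64(378.0), np.float64(2.0)), (np.float64(533.0), np.float64(378.0), np.float64(1.0)), (np.float64(544.0), np.float64(378.0), np.float64(2.0))]
158 [(np.float64(480.0), np.float64(369.0), np.float64(1.0)), (np.float64(495.0), np.float64(374.0), np.float64(42.0)), (np.float64(513.0), np.float64(374.0), np.float64(42.0)), (np.float64(531.0), np.float64(374.0), np.float64(44.0)), (np.float64(544.0), np.float64(369.0), np.float64(-0.0))]
166 [(np.float64(480.0), np.float64(359.0), np.float64(-0.0)), (np.float64(495.0), np.float64(366.0), np.float64(45.0)), (np.float64(513.0), np.float64(366.0), np.float64(44.0)), (np.float64(531.0), np.float64(366.0), np.float64(45.0)), (np.float64(545.0), np.float64(359.0), np.float64(0.0))]
174 [(np.float64(480.0), np.float64(350.0), np.float64(2.0)), (np.float64(495.0), np.float64(357.0), np.float64(45.0)), (np.float64(513.0), np.float64(357.0), np.float64(44.0)), (np.float64(531.0), np.float64(357.0), np.f
[... 1822 characters left out ...]
t64(2.0))]
230 [(np.float64(483.0), np.float64(295.0), np.float64(45.0)), (np.float64(494.0), np.float64(295.0), np.float64(44.0)), (np.float64(512.0), np.float64(295.0), np.float64(45.0)), (np.float64(532.0), np.float64(295.0), np.float64(46.0)), (np.float64(542.0), np.float64(295.0), np.float64(44.0))]
238 [(np.float64(482.0), np.float64(285.0), np.float64(45.0)), (np.float64(493.0), np.float64(285.0), np.float64(45.0)), (np.float64(512.0), np.float64(285.0), np.float64(44.0)), (np.float64(535.0), np.float64(266.0), np.float64(1.0)), (np.float64(547.0), np.float64(267.0), np.float64(2.0))]
((511.9400634765625, 330.581298828125), (61.150508880615234, 91.1781234741211), 0.008998680859804153)
```

View pics/crop_c.png

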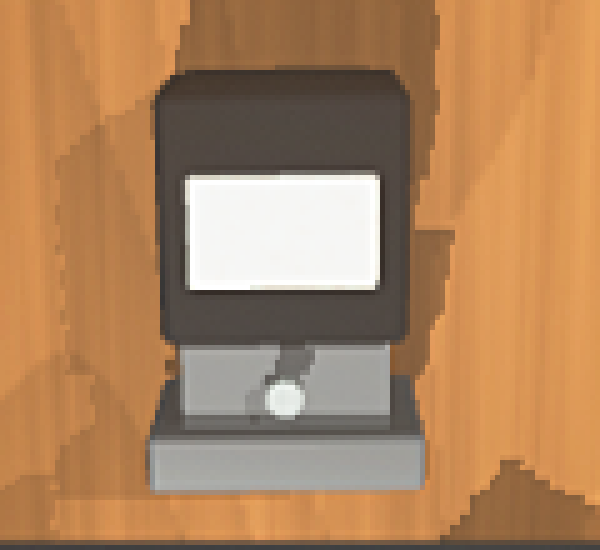

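```bash
python3 -m creep '[[[0,0,0],[-1,0,0],1],[[0,0,0],[-1,0,0],1],[[0,0,0],[-1,0,0],1],[[0,0,0],[-1,0,0],1],[[0,0,0],[-1,0,0],1],[[0,0,0],[-1,0,0],1],[[0,0,0],[-1,0,0],1],[[0,-40,0],[0,0,0],1],[[-2,-40,0],[0,0,0],1],[[0,-40,0],[0,0,0],1]]' && python3 -m creep '[[[0,-40,0],[0,0,0],1],[[0,-37,8],[0,0,0],1],[[0,0,0],[0,0,0],1]]'
python3 - <<'E'
from h import *
from scipy.spatial.transform import Rotation as R
s=robot.observe();M=R.from_rotvec(s['eef_rot']).as_matrix();print(s['qpos'].round(3),s['tcp_pos']);print(M.round(3))
g=s['tcp_pos']+.164*M[:,2];print('grasp pt',g,'need tool mm',M.T@(np.array([.5125,.349,.025])-g)*1000)
E
```

```text
time: 3.95
tcp_pos: [0.5072, 0.4448, 0.2853]
eef_rot: [2.533, 0.015, 0.003]
force: [0.0, 0.1, 0.3]
grip_width: 0.0867
time: 4.32
tcp_pos: [0.505, 0.5035, 0.2315]
eef_rot: [2.529, 0.02, -0.001]
force: [-0.3, 0.1, 0.2]
grip_width: 0.0869
[-1.065  0.768  0.249  1.234  0.223  1.625 -0.869] [0.50496556 0.50354037 0.23145776]
[[ 1.     0.015  0.004]
 [ 0.014 -0.818 -0.575]
 [-0.006  0.575 -0.818]]
grasp pt [0.50554587 0.40929577 0.09724294] need tool mm [ 6.50584131  7.92680105 93.79670308]
```

```bash
python3 -m creep '[[[4,4,20],[0,0,0],1],[[3,4,20],[0,0,0],1],[[0,0,20],[0,0,0],1],[[0,0,0],[0,0,0],1]]'
python3 - <<'E'
from h import *
from scipy.spatial.transform import Rotation as R
s=robot.observe();M=R.from_rotvec(s['eef_rot']).as_matrix()
g=s['tcp_pos']+.164*M[:,2];print('grasp pt',g,'need tool mm',M.T@(np.array([.5125,.349,.025])-g)*1000)
snap('wrist','wrist2')
E
```

```text
time: 4.82
tcp_pos: [0.5158, 0.4579, 0.1911]
eef_rot: [2.529, 0.009, 0.002]
force: [0.3, 0.5, 0.0]
grip_width: 0.0868
grasp pt [0.51636378 0.36361184 0.05690011] need tool mm [-3.94587189 -6.40308504 34.48887059]
```

View pics/wrist2.png

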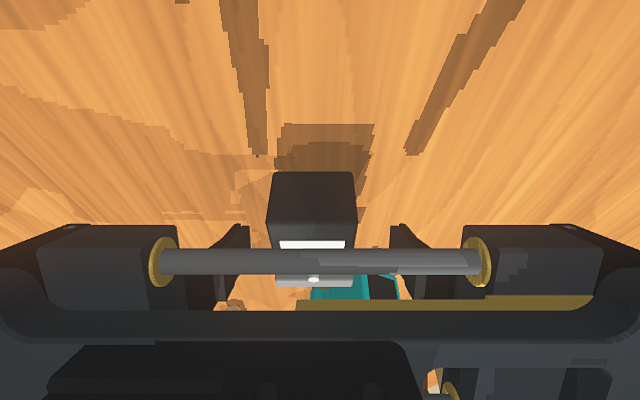

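```bash
python3 -m creep '[[[-4,-6,0],[0,0,0],1],[[0,0,12],[0,0,0],1],[[0,0,12],[0,0,0],1],[[0,0,0],[0,0,0],1],[[0,0,0],[0,0,0],1]]'
cat >> h.py <<'E'
def gp(t=None):
    from scipy.spatial.transform import Rotation as R
    s=robot.observe();M=R.from_rotvec(s['eef_rot']).as_matrix();g=s['tcp_pos']+.164*M[:,2]
    print('t',s['time'],'grasp',g.round(4),'w',round(s['grip_width'],4),'F',s['force'].round(1),'q',s['qpos'].round(2));print(M.round(3))
    if t is not None: print('need tool mm',(M.T@(np.array(t)-g)*1000).round(1))
    return g,M
E
python3 -c "
from h import *
gp([.5125,.349,.025])"
```

```text
time: 5.5
tcp_pos: [0.5121, 0.4503, 0.1676]
eef_rot: [2.531, 0.01, 0.003]
force: [0.7, -0.5, 0.3]
grip_width: 0.0871
t 5.5 grasp [0.5129 0.3562 0.0332] w 0.0871 F [ 0.7 -0.5  0.3] q [-1.03  0.77  0.26  1.38  0.24  1.47 -0.88]
[[ 1.     0.007  0.005]
 [ 0.008 -0.819 -0.574]
 [ 0.     0.574 -0.819]]
need tool mm [-0.4  1.2 10.9]
```

Now I'll advance the last 11 mm and close.

```bash
python3 -m creep '[[[0,1,11],[0,0,0],1],[[0,0,0],[0,0,0],1],[[0,0,0],[0,0,0],0],[[0,0,0],[0,0,0],0],[[0,0,0],[0,0,0],0],[[0,0,0],[0,0,0],0],[[0,0,0],[0,0,0],0],[[0,0,0],[0,0,0],0]]' 30
python3 -c "
from h import *
gp([.5125,.349,.025])"
```

```text
time: 6.5
tcp_pos: [0.5118, 0.4435, 0.1592]
eef_rot: [2.531, 0.011, 0.003]
force: [-0.2, -0.5, 0.7]
grip_width: 0.0535
t 6.5 grasp [0.5126 0.3495 0.0249] w 0.0535 F [-0.2 -0.5  0.7] q [-1.03  0.77  0.26  1.4   0.24  1.45 -0.88]
[[ 1.     0.007  0.005]
 [ 0.009 -0.819 -0.573]
 [-0.     0.573 -0.819]]
need tool mm [-0.1  0.5  0.2]
```

```bash
cat > fk.py <<'E'
import numpy as np, itertools
from scipy.spatial.transform import Rotation as R
from scipy.optimize import least_squares
D=[([-1.12891162,0.32165013,-0.07007948,1.45142182,0.02262419,1.37079966,-0.05685028],[.26962,.59127,.40390],[2.64153,1.69890,-.00187]),
([-0.846,0.281,0.266,1.618,-0.073,1.255,-0.567],[.51515,.33825,.3532],[3.13778,0,.00077]),
([-1.065,0.768,0.249,1.234,0.223,1.625,-0.869],[.50497,.50354,.23146],[2.529,.020,-.001])]
def rots(q,sg):
    ax='zyzyzyz'
    return [R.from_euler(a,s*x) for a,s,x in zip(ax,sg,q)]
if __name__=='__main__':
    best=[]
    for sg in itertools.product([1,-1],repeat=7):
      for off in (0,np.pi/2,-np.pi/2,np.pi):
        e=0
        for q,p,r in D:
            T=R.identity()
            for x in rots(q,sg): T=T*x
            T=T*R.from_euler('z',off)
            e+=(R.from_rotvec(r).inv()*T).magnitude()
        best.append((e,sg,off))
    best.sort(key=lambda t:t[0]);print(best[:3])
E
python3 fk.py
```

```text
[(0.0017921222136243259, (-1, 1, -1, 1, -1, 1, -1), 3.141592653589793), (0.6385518371007165, (-1, 1, -1, 1, 1, 1, -1), 3.141592653589793), (1.1702595034863692, (-1, 1, 1, 1, -1, 1, -1), 3.141592653589793)]
```

```bash
cat >> fk.py <<'E'
SG=(-1,1,-1,1,-1,1,-1)
def frames(q):
    T=R.identity();o=[]
    for x in rots(q,SG): T=T*x;o.append(T.as_matrix())
    return o
def fit():
    from bench import robot
    s=robot.observe()
    A=[];b=[]
    for q,p,r in D+[(s['qpos'],s['tcp_pos'],0)]:
        F=frames(q)
        c=[np.array([0,0,1.])]
        for k in (2,4,6): c+= [F[k-1][:,2],F[k-1][:,0]]
        A.append(np.stack(c,1));b.append(p)
    A=np.vstack(A);b=np.hstack(b)
    x,_,rk,sv=np.linalg.lstsq(A,b,rcond=None);print(x.round(4),rk,sv.round(3),'res',(A@x-b).round(4))
    return x
E
python3 -c "
from fk import *
fit()"
```

```text
[ 0.2395  0.4863 -0.0747  0.5027 -0.0108  0.229  -0.0735] 7 [3.956 3.443 0.55  0.346 0.197 0.15  0.118] res [-0.0282  0.0127  0.0015 -0.0059  0.006  -0.0017 -0.0002 -0.002  -0.0003
  0.0004  0.002   0.0005]
```

```bash
python3 -m creep '[[[0,11,-16],[0,0,0],0],[[0,17,-24],[0,0,0],0],[[0,23,-33],[0,0,0],0],[[0,23,-33],[0,0,0],0],[[0,17,-24],[0,0,0],0],[[0,0,0],[0,0,0],0]]' 50
cat >> h.py <<'E'
def log():
    s=robot.observe()
    import json
    open('log.jsonl','a').write(json.dumps([list(s['qpos']),list(s['tcp_pos']),list(s['eef_rot'])])+'\n')
E
python3 -c "
from h import *
gp();log();snap('wrist','wrist3')"
```

```text
time: 7.25
tcp_pos: [0.5127, 0.4435, 0.3216]
eef_rot: [2.536, 0.009, 0.009]
force: [0.1, 0.2, -2.7]
grip_width: 0.054
t 7.25 grasp [0.5141 0.3501 0.1868] w 0.054 F [ 0.1  0.2 -2.7] q [-1.04  0.61  0.28  1.3   0.27  1.68 -0.8 ]
[[ 1.     0.004  0.008]
 [ 0.008 -0.822 -0.57 ]
 [ 0.005  0.57  -0.822]]
```

View pics/wrist3.png

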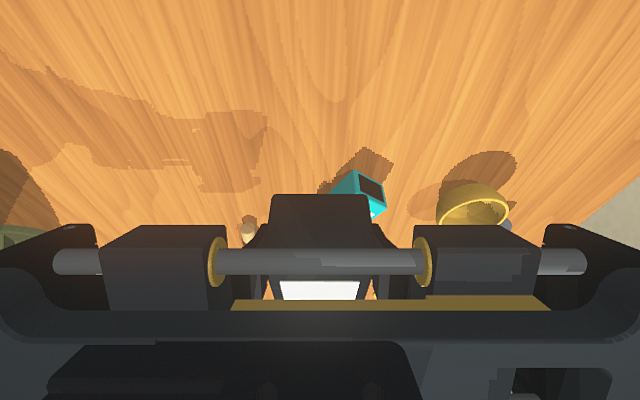

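```bash
python3 -m creep '[[[0,0,0],[1,0,0],0],[[0,0,0],[1,0,0],0],[[0,0,0],[1,0,0],0],[[0,0,0],[1,0,0],0],[[0,0,0],[1,0,0],0],[[0,0,0],[1,0,0],0],[[0,0,0],[1,0,0],0],[[0,0,0],[0,0,1],0],[[0,0,0],[0,0,1],0],[[0,0,0],[0,0,1],0]]' && python3 -c "
from h import *
gp();log()" && python3 -m creep '[[[0,0,0],[0,0,1],0],[[0,0,0],[0,0,1],0],[[0,0,0],[0,0,1],0],[[0,0,0],[0,0,1],0],[[0,0,0],[0,0,1],0],[[0,0,0],[0,0,1],0],[[0,0,0],[0,0,1],0],[[0,0,0],[0,0,1],0],[[0,0,0],[0,0,1],0],[[0,0,0],[0,0,1],0]]' && python3 -m creep '[[[0,0,0],[0,0,1],0],[[0,0,0],[0,0,1],0],[[0,0,0],[0,0,1],0],[[0,0,0],[0,0,1],0],[[0,0,0],[0,0,1],0]]'
python3 -c "
from h import *
gp();log()"
```

```text
time: 8.55
tcp_pos: [0.5113, 0.4426, 0.3151]
eef_rot: [3.112, -0.401, -0.004]
force: [-0.2, 0.8, -2.9]
grip_width: 0.0534
t 8.55 grasp [0.5108 0.442  0.1511] w 0.0534 F [-0.2  0.8 -2.9] q [-0.92  0.43  0.22  1.5  -0.1   1.23 -0.94]
[[ 0.967 -0.254 -0.003]
 [-0.254 -0.967 -0.004]
 [-0.002  0.004 -1.   ]]
time: 9.8
tcp_pos: [0.5113, 0.4427, 0.315]
eef_rot: [2.65, -1.678, -0.001]
force: [0.6, -0.5, -3.6]
grip_width: 0.0537
time: 10.42
tcp_pos: [0.5113, 0.4427, 0.3151]
eef_rot: [2.224, -2.212, 0.001]
force: [0.5, 0.2, -2.4]
grip_width: 0.0537
t 10.425 grasp [0.5108 0.442  0.1511] w 0.0537 F [ 0.5  0.2 -2.4] q [-1.09  0.45  0.45  1.5  -0.2   1.24 -2.18]
[[ 0.005 -1.    -0.003]
 [-1.    -0.005 -0.004]
 [ 0.004  0.003 -1.   ]]
```

```bash
python3 -m creep '[[[20,0,0],[0,0,0],0],[[38,5,0],[0,0,0],0],[[40,8,0],[0,0,0],0],[[40,8,0],[0,0,0],0],[[40,8,0],[0,0,0],0],[[40,8,0],[0,0,0],0],[[40,8,0],[0,0,0],0],[[40,8,0],[0,0,0],0],[[40,8,0],[0,0,0],0],[[40,0,0],[0,0,0],0]]' && python3 -m creep '[[[40,0,0],[0,0,0],0],[[30,0,0],[0,0,0],0],[[10,0,0],[0,0,0],0],[[0,0,0],[0,0,0],0]]'
python3 -c "
from h import *
gp();log()
snap('wrist','wrist4')"
```

```text
time: 11.68
tcp_pos: [0.4524, 0.062, 0.3166]
eef_rot: [2.231, -2.209, -0.003]
force: [0.8, -0.4, -2.8]
grip_width: 0.0538
time: 12.18
tcp_pos: [0.4542, -0.0157, 0.3173]
eef_rot: [2.23, -2.213, -0.002]
force: [0.1, 0.8, -2.1]
grip_width: 0.0537
t 12.175 grasp [ 0.4541 -0.0156  0.1533] w 0.0537 F [ 0.1  0.8 -2.1] q [-0.79 -0.07  0.75  2.05  0.05  1.15 -1.63]
[[ 0.008 -1.    -0.001]
 [-1.    -0.008  0.001]
 [-0.001  0.001 -1.   ]]
```

View pics/wrist4.png

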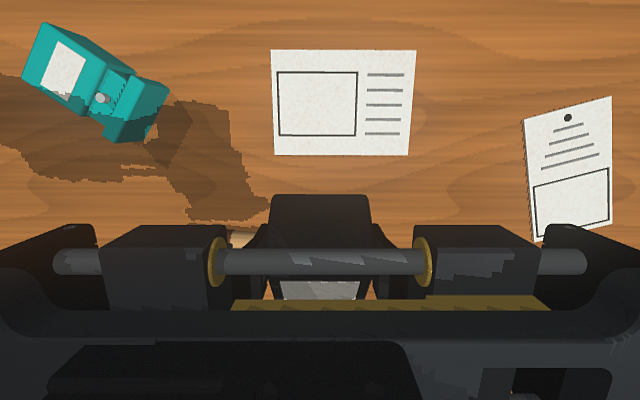

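```bash
cat >> fk.py <<'E'
def fit2(lam=1e-4):
    import json
    DD=D+[tuple(json.loads(l)) for l in open('log.jsonl')]
    A=[];b=[]
    for q,p,r in DD:
        F=frames(q)
        A.append(cols(F));b.append(p)
    A=np.vstack(A);b=np.hstack(b)
    n=A.shape[1]
    x=np.linalg.solve(A.T@A+lam*np.eye(n),A.T@b)
    return x,(A@x-b).reshape(-1,3)
def cols(F):
    c=[np.array([0,0,1.]),F[0][:,1]]
    for k in (2,4,6): c+=[F[k-1][:,2],F[k-1][:,0],F[k-1][:,1]]
    c+=[F[2][:,0],F[4][:,0]]
    return np.stack(c,1)
E
python3 - <<'E'
from h import *; from fk import *
np.set_printoptions(suppress=True,precision=4)
for lam in (1e-2,1e-4,1e-6):
    x,r=fit2(lam);print(x,'\n',np.abs(r).max(),np.abs(r).mean(1))
W=rayplane('wrist4',[(278,73),(357,73),(355,135),(280,136)],.002);print(W,W.mean(0))
W=rayplane('wrist4',[(533,188),(608,169),(609,220),(537,238)],.002);print(W,W.mean(0))
print(card('wrist4',(260,40,430,165))[:4]);
cv2.imwrite('pics/crop_d.png',cv2.resize(load('wrist4')['p'][80:250,500:640],None,fx=4,fy=3.5)[:,:,::-1])
E
```

```text
[ 0.2     0.0086  0.4214  0.0138  0.0086  0.4323 -0.0771  0.0219  0.1642
 -0.0998 -0.0705 -0.0294  0.0294] 
 0.01174149210447184 [0.0037 0.0002 0.0028 0.0032 0.0028 0.0055 0.0058]
[ 0.2481 -0.0075  0.4673  0.0002 -0.0075  0.5098 -0.0012 -0.0074  0.1868
 -0.0049 -0.0042 -0.0021  0.0002] 
 0.0003174203082758065 [0.0001 0.0001 0.0001 0.     0.0001 0.0001 0.0001]
[ 0.2492 -0.0078  0.4678 -0.     -0.0078  0.5127 -0.0001 -0.0101  0.1865
 -0.0007 -0.0009 -0.0004 -0.0001] 
 0.0002844516764588523 [0.     0.0001 0.0001 0.0001 0.0001 0.     0.    ]
[[ 0.5717  0.0268  0.002 ]
 [ 0.5723 -0.0505  0.002 ]
 [ 0.513  -0.051   0.002 ]
 [ 0.5114  0.0266  0.002 ]] [ 0.5421 -0.012   0.002 ]
[[ 0.4583 -0.2466  0.002 ]
 [ 0.4797 -0.3224  0.002 ]
 [ 0.4223 -0.3393  0.002 ]
 [ 0.4    -0.2632  0.002 ]] [ 0.4401 -0.2929  0.002 ]
((542.910888671875, -36.521942138671875), (140.95864868164062, 100.45404052734375), 89.97314453125, array([545.2955, -36.4064]))
```

View pics/crop_d.png

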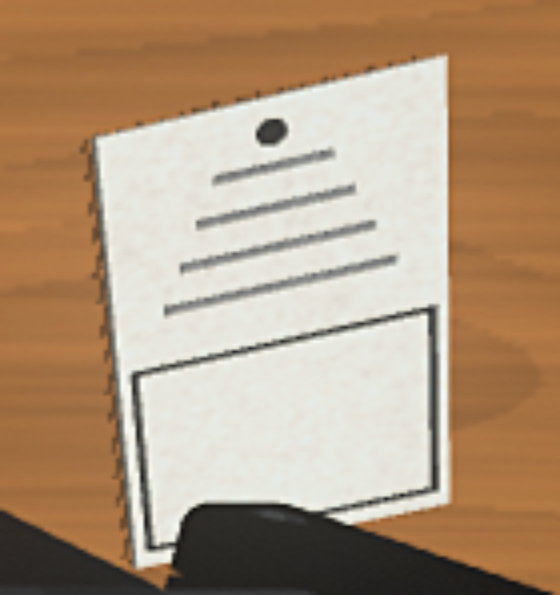

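Programme box measured at (542,-12) mm, and bookmark box at (440.5,-293) mm with yaw 15.6°. Top and side views agree within 2 mm. The kinematic fit is good to 0.3 mm, so I'll check which upright tilt the arm can reach.

```bash
cat >> fk.py <<'E'
LO=np.array([-2.86,-.3,-1.38,.06,-1.56,.09,-2.69]);HI=np.array([2.86,2.09,1.24,2.45,4.7,2.05,2.69])
X,_=fit2(1e-6)
def fk(q):
    F=frames(q);return cols(F)@X, F[6]@R.from_euler('z',np.pi).as_matrix()
def ik(p,M,q0,n=30,seed=0):
    rng=np.random.default_rng(seed);best=None
    def f(q):
        pp,MM=fk(q);return np.r_[(pp-p)*5,R.from_matrix(M.T@MM).as_rotvec(),1e-3*(q-q0)]
    for i in range(n):
        s=np.clip(q0+(0 if i==0 else rng.normal(0,.6,7)),LO+.01,HI-.01)
        r=least_squares(f,s,bounds=(LO,HI))
        pp,MM=fk(r.x);e=np.linalg.norm(pp-p)*1000+np.degrees(np.linalg.norm(R.from_matrix(M.T@MM).as_rotvec()))
        k=(e>1,np.abs(r.x-q0).max())
        if best is None or k<best[0]: best=(k,e,r.x)
    return best[1],best[2]
def pose(g,yaw,tilt,inward=False):
    # stamp upright; tool tilted from vertical by tilt, pointing along yaw
    c,s=np.cos(yaw),np.sin(yaw)
    if inward: c,s=-c,-s
    z=np.array([np.sin(tilt)*c,np.sin(tilt)*s,-np.cos(tilt)]);x=np.array([s,-c,0]);y=np.cross(z,x)
    M=np.stack([x,y,z],1);return np.array(g)-.164*z,M
E
python3 - <<'E'
from fk import *
from bench import robot
np.set_printoptions(suppress=True,precision=2)
q0=robot.observe()['qpos']
for n,g,yaw in (('prog',[.5425,-.0125,.066],0),('bm',[.4408,-.2927,.066],np.radians(15.7)),('prog_up',[.5425,-.0125,.13],0),('bm_up',[.4408,-.2927,.13],np.radians(15.7))):
  for dy in (0,) :
   for inw in (0,1):
    for t in (55,45):
     e,q=ik(*pose(g,yaw,np.radians(t),inw),q0);print(n,inw,t,round(e,2),q)
E
```

```text
prog 0 55 39.24 [ 1.35  0.03 -1.38  2.45  1.12  0.09 -2.69]
prog 0 45 16.73 [ 0.6  -0.04 -0.67  2.45  1.05  0.09 -2.69]
prog 1 55 0.0 [ 0.04  0.96 -0.11  1.12  0.04  2.02  1.5 ]
prog 1 45 0.0 [ 0.02  0.83 -0.05  1.26  0.01  1.84  1.53]
bm 0 55 0.0 [ 0.28  0.4   0.87  2.32 -1.53  1.22  0.92]
bm 0 45 0.0 [ 0.16  0.26  0.9   2.29 -1.32  1.    0.68]
bm 1 55 0.0 [0.17 0.81 0.12 1.41 0.38 1.77 2.05]
bm 1 45 0.0 [0.18 0.69 0.15 1.51 0.32 1.63 2.08]
prog_up 0 55 43.85 [ 0.52 -0.16 -0.6   2.45  1.    0.09 -2.69]
prog_up 0 45 0.67 [ 0.99 -0.3  -0.93  2.45 -1.28  0.23 -0.41]
prog_up 1 55 123.49 [-0.67  1.32  1.24  1.23  0.01  2.05 -2.69]
prog_up 1 45 0.0 [ 0.    0.76 -0.03  1.23 -0.    1.93  1.54]
bm_up 0 55 0.0 [ 0.15  0.2   1.01  2.3  -1.36  1.16  0.74]
bm_up 0 45 0.0 [-0.08  0.07  1.12  2.26 -1.09  0.96  0.45]
bm_up 1 55 0.0 [0.15 0.73 0.16 1.4  0.38 1.85 2.1 ]
bm_up 1 45 0.0 [0.14 0.62 0.2  1.48 0.31 1.71 2.13]
```

```bash
for i in 1; do python3 -m creep '[[[0,0,0],[0,0,-1],0],[[0,0,0],[0,0,-1],0],[[0,0,0],[0,0,-1],0],[[0,0,0],[0,0,-1],0],[[0,0,0],[0,0,-1],0],[[0,0,0],[0,0,-1],0],[[0,0,0],[0,0,-1],0],[[0,0,0],[0,0,-1],0],[[0,0,0],[0,0,-1],0],[[0,0,0],[0,0,-1],0]]'; done && python3 -m creep '[[[0,0,0],[0,0,-1],0],[[0,0,0],[0,0,-1],0],[[0,0,0],[0,0,-1],0],[[0,0,0],[0,0,-1],0],[[0,0,0],[0,0,-1],0],[[0,0,0],[0,0,-1],0],[[0,0,0],[0,0,-1],0],[[0,0,0],[0,0,-1],0],[[0,0,0],[0,0,-1],0],[[0,0,0],[0,0,-1],0]]' && python3 -m creep '[[[0,0,0],[0,0,-1],0],[[0,0,0],[0,0,-1],0],[[0,0,0],[0,0,-1],0],[[0,0,0],[0,0,-1],0],[[0,0,0],[0,0,-1],0],[[0,0,0],[0,0,-1],0],[[0,0,0],[0,0,-1],0],[[0,0,0],[0,0,-1],0],[[0,0,0],[0,0,-1],0],[[0,0,0],[0,0,-1],0]]' && python3 -m creep '[[[0,0,0],[0,0,-1],0],[[0,0,0],[0,0,-1],0],[[0,0,0],[0,0,-1],0],[[0,0,0],[0,0,-1],0],[[0,0,0],[0,0,-1],0],[[0,0,0],[0,0,-1],0],[[0,0,0],[0,0,0],0]]'
python3 -c "
from h import *
gp();log()"
```

```text
time: 13.48
tcp_pos: [0.4548, -0.0134, 0.3175]
eef_rot: [2.96, -1.053, -0.001]
force: [-0.7, 0.1, -4.0]
grip_width: 0.0537
time: 14.72
tcp_pos: [0.4547, -0.0135, 0.3175]
eef_rot: [-3.127, -0.297, 0.001]
force: [0.5, -1.0, -2.2]
grip_width: 0.0532
time: 15.98
tcp_pos: [0.4546, -0.0135, 0.3175]
eef_rot: [-2.709, -1.591, 0.001]
force: [0.9, -0.5, -1.7]
grip_width: 0.0535
time: 16.85
tcp_pos: [0.4547, -0.0138, 0.3176]
eef_rot: [-2.21, -2.233, 0.001]
force: [0.5, 0.1, -3.2]
grip_width: 0.0538
t 16.85 grasp [ 0.4546 -0.0138  0.1536] w 0.0538 F [ 0.5  0.1 -3.2] q [-1.   -0.1   0.94  2.05  0.09  1.15  1.49]
[[-0.01   1.    -0.001]
 [ 1.     0.01   0.   ]
 [ 0.    -0.001 -1.   ]]
```

Next I'll move outward along tool y (+x) and down a little, then tilt 40°.

```bash
python3 -m creep '[[[0,25,5],[0,0,0],0],[[0,40,10],[0,0,0],0],[[0,40,10],[0,0,0],0],[[0,40,10],[0,0,0],0],[[0,40,10],[0,0,0],0],[[0,23,0],[0,0,0],0],[[0,10,0],[1,0,0],0],[[0,0,0],[1,0,0],0],[[0,0,0],[1,0,0],0],[[0,0,0],[1,0,0],0]]' && python3 -m creep '[[[0,0,0],[1,0,0],0],[[0,0,0],[1,0,0],0],[[0,0,0],[1,0,0],0],[[0,0,0],[1,0,0],0],[[0,0,0],[0,0,0],0]]'
python3 - <<'E'
from h import *
gp();log()
from fk import *
np.set_printoptions(suppress=True,precision=2)
q0=robot.observe()['qpos']
for z,t in ((.12,45),(.11,50),(.1,55),(.09,55),(.08,55),(.07,55)):
    e,q=ik(*pose([.5425,-.0125,z],0,np.radians(t),1),q0,n=8);print(z,t,round(e,2),q)
E
```

```text
time: 18.1
tcp_pos: [0.6732, -0.0116, 0.2715]
eef_rot: [-2.021, -2.039, 0.363]
force: [1.0, 0.4, -3.2]
grip_width: 0.0536
time: 18.73
tcp_pos: [0.6735, -0.0121, 0.2706]
eef_rot: [-1.809, -1.826, 0.665]
force: [0.8, 0.1, -2.6]
grip_width: 0.0541
t 18.725 grasp [ 0.568  -0.0131  0.1451] w 0.0541 F [ 0.8  0.1 -2.6] q [-0.47  0.87  0.81  1.22 -0.39  1.95  1.9 ]
[[-0.01   0.766 -0.643]
 [ 1.     0.007 -0.006]
 [-0.    -0.643 -0.766]]
0.12 45 0.0 [-0.47  0.91  0.79  1.26 -0.39  1.97  1.91]
0.11 50 0.0 [-0.44  0.98  0.77  1.2  -0.38  2.04  1.91]
0.1 55 1.18 [-0.07  0.92  0.1   1.13 -0.06  2.05  1.6 ]
0.09 55 0.0 [-0.17  0.95  0.28  1.13 -0.15  2.05  1.68]
0.08 55 0.0 [-0.28  0.99  0.48  1.14 -0.25  2.05  1.78]
0.07 55 0.0 [-0.34  1.03  0.59  1.15 -0.32  2.05  1.84]
```

```bash
python3 -m creep '[[[0,4,14],[0,0,0],0],[[0,5,18],[0,0,0],0],[[0,5,16],[0,0,0],0],[[0,5,14],[0,0,0],0],[[0,0,0],[0,0,0],0]]'
python3 - <<'E'
from h import *
gp([.5425,-.0125,.085]);log()
from fk import *
np.set_printoptions(suppress=True,precision=2)
snap('side','side1');snap('wrist','wrist5')
cv2.imwrite('pics/crop_e.png',cv2.resize(load('side1')['p'][100:300,220:420],None,fx=3,fy=3)[:,:,::-1])
E
```

```text
time: 19.35
tcp_pos: [0.6468, -0.0132, 0.2117]
eef_rot: [-1.808, -1.824, 0.666]
force: [0.1, 0.5, -2.9]
grip_width: 0.0538
t 19.35 grasp [ 0.5411 -0.014   0.0863] w 0.0538 F [ 0.1  0.5 -2.9] q [-0.5   0.88  0.8   1.35 -0.4   1.83  1.92]
[[-0.008  0.765 -0.645]
 [ 1.     0.007 -0.005]
 [ 0.    -0.645 -0.765]]
need tool mm [1.5 1.9 0.1]
```

View pics/crop_e.png

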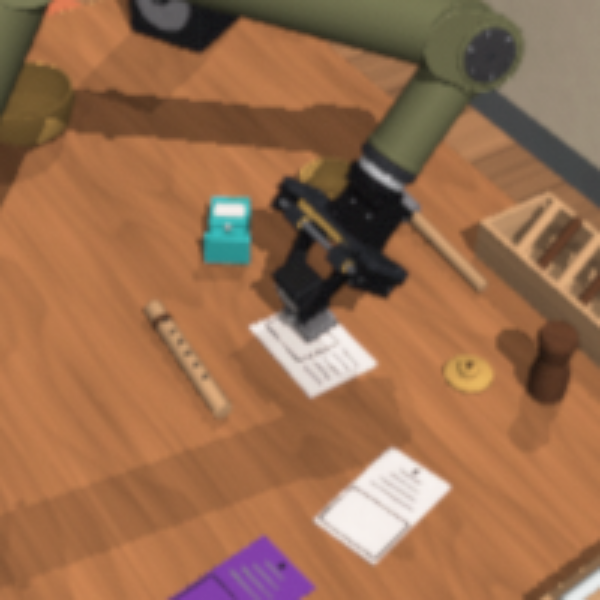

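View pics/wrist5.png

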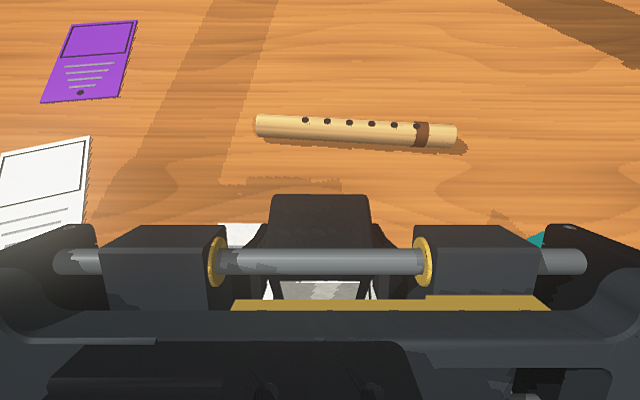

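```bash
python3 -m creep '[[[1.5,4,-2],[0,0,0],0],[[0,14.3,0.6],[1,0,0],0],[[0,14.3,0.6],[1,0,0],0],[[0,14.3,0.6],[1,0,0],0],[[0,0,0],[0,0,0],0],[[0,0,0],[0,0,0],0]]'
python3 - <<'E'
from h import *
gp([.5455,-.0125,.072]);log()
E
```

```text
time: 20.2
tcp_pos: [0.6765, -0.014, 0.1791]
eef_rot: [-1.654, -1.66, 0.844]
force: [0.9, -0.5, -2.1]
grip_width: 0.0538
t 20.2 grasp [ 0.544  -0.0145  0.0825] w 0.0538 F [ 0.9 -0.5 -2.1] q [-0.28  0.98  0.49  1.15 -0.25  2.04  1.79]
[[-0.004  0.589 -0.808]
 [ 1.     0.002 -0.003]
 [-0.    -0.808 -0.589]]
need tool mm [2.  9.3 5. ]
```

```bash
python3 -m creep '[[[1,6,2.5],[0.1,0,0],0],[[1,6,2.5],[0.1,0,0],0],[[0,0,0],[0,0,0],0],[[0,0,0],[0,0,0],0]]'
python3 - <<'E'
from h import *
gp([.5455,-.0125,.067])
snap('side','side2')
cv2.imwrite('pics/crop_f.png',cv2.resize(load('side2')['p'][150:250,270:370],None,fx=6,fy=6,interpolation=cv2.INTER_CUBIC)[:,:,::-1])
E
```

```text
time: 20.7
tcp_pos: [0.679, -0.0104, 0.165]
eef_rot: [-1.638, -1.648, 0.858]
force: [-0.6, -0.4, -2.4]
grip_width: 0.0538
t 20.7 grasp [ 0.5446 -0.011   0.0711] w 0.0538 F [-0.6 -0.4 -2.4] q [-0.27  1.    0.45  1.13 -0.24  2.04  1.77]
[[-0.006  0.573 -0.82 ]
 [ 1.     0.004 -0.004]
 [ 0.001 -0.82  -0.573]]
need tool mm [-1.5  3.9  1.6]
```

View pics/crop_f.png

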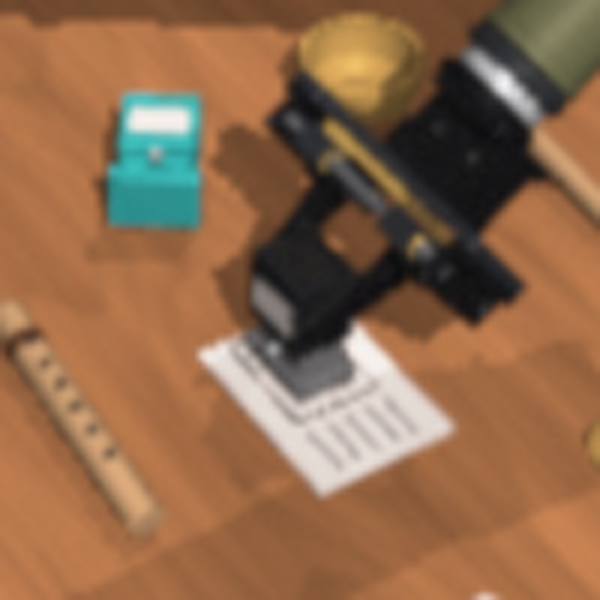

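```bash
python3 -m creep '[[[-1.5,2.5,0.5],[0,0,0],0],[[0,1.6,1.1],[0,0,0],0],[[0,0,0],[0,0,0],0]]'
python3 - <<'E'
from h import *
gp([.5455,-.0125,.067])
E
```

```text
time: 21.12
tcp_pos: [0.6803, -0.0123, 0.1618]
eef_rot: [-1.638, -1.647, 0.858]
force: [2.1, -1.1, 3.1]
grip_width: 0.0537
t 21.125 grasp [ 0.5459 -0.0129  0.0678] w 0.0537 F [ 2.1 -1.1  3.1] q [-0.26  1.01  0.45  1.13 -0.24  2.04  1.77]
[[-0.005  0.573 -0.82 ]
 [ 1.     0.004 -0.003]
 [ 0.001 -0.82  -0.573]]
need tool mm [0.4 0.5 0.8]
```

```bash
python3 -m creep '[[[0,3.3,2.3],[0,0,0],0],[[0,3.3,2.3],[0,0,0],0],[[0,3.3,2.3],[0,0,0],0],[[0,0,0],[0,0,0],0]]'
python3 - <<'E'
from h import *
gp([.5455,-.0125,.053])
E
```

```text
time: 21.62
tcp_pos: [0.6803, -0.0124, 0.1501]
eef_rot: [-1.638, -1.647, 0.858]
force: [2.5, -1.5, 9.0]
grip_width: 0.0539
t 21.625 grasp [ 0.5459 -0.013   0.0563] w 0.0539 F [ 2.5 -1.5  9. ] q [-0.26  1.02  0.45  1.13 -0.25  2.03  1.77]
[[-0.005  0.572 -0.82 ]
 [ 1.     0.004 -0.004]
 [ 0.001 -0.82  -0.572]]
need tool mm [0.5 2.5 2.2]
```

```bash
python3 -m creep '[[[0,1.6,1.2],[0,0,0],0],[[0,1.6,1.2],[0,0,0],0],[[0,0,0],[0,0,0],0]]'
python3 -c "
from h import *
gp([.5455,-.0125,.053])"
python3 -m creep '[[[0,1.0,0.7],[0,0,0],0],[[0,0,0],[0,0,0],0]]'
python3 -c "
from h import *
gp([.5455,-.0125,.053])"
```

```text
time: 22.0
tcp_pos: [0.6803, -0.0124, 0.1469]
eef_rot: [-1.638, -1.647, 0.858]
force: [3.2, -1.8, 11.0]
grip_width: 0.0534
t 22.0 grasp [ 0.5458 -0.013   0.053 ] w 0.0534 F [ 3.2 -1.8 11. ] q [-0.26  1.02  0.45  1.13 -0.25  2.02  1.77]
[[-0.005  0.572 -0.82 ]
 [ 1.     0.003 -0.004]
 [ 0.001 -0.82  -0.572]]
need tool mm [ 0.5 -0.2  0.3]
time: 22.25
tcp_pos: [0.6804, -0.0124, 0.146]
eef_rot: [-1.638, -1.647, 0.858]
force: [3.7, -1.7, 10.3]
grip_width: 0.054
t 22.25 grasp [ 0.5459 -0.013   0.0521] w 0.054 F [ 3.7 -1.7 10.3] q [-0.26  1.03  0.45  1.13 -0.25  2.02  1.77]
[[-0.005  0.572 -0.82 ]
 [ 1.     0.004 -0.004]
 [ 0.001 -0.82  -0.572]]
need tool mm [ 0.5 -0.9 -0.2]
```

```bash
python3 -m creep '[[[0,1.0,0.7],[0,0,0],0],[[0,0,0],[0,0,0],0]]'
python3 -m creep '[[[0,0.8,0.6],[0,0,0],0],[[0,0,0],[0,0,0],0]]'
python3 -c "
from h import *
gp([.5455,-.0125,.053])"
```

```text
time: 22.5
tcp_pos: [0.6804, -0.0124, 0.1457]
eef_rot: [-1.638, -1.647, 0.859]
force: [3.1, -1.4, 14.6]
grip_width: 0.0537
time: 22.75
tcp_pos: [0.6805, -0.0124, 0.1456]
eef_rot: [-1.638, -1.646, 0.859]
force: [3.8, -1.8, 17.4]
grip_width: 0.0541
t 22.75 grasp [ 0.5459 -0.013   0.0519] w 0.0541 F [ 3.8 -1.8 17.4] q [-0.26  1.03  0.45  1.13 -0.25  2.02  1.77]
[[-0.005  0.571 -0.821]
 [ 1.     0.003 -0.003]
 [ 0.001 -0.821 -0.571]]
need tool mm [ 0.5 -1.1 -0.3]
```

```bash
python3 -m creep '[[[0,0,0],[0,0,0],0],[[0,0,0],[0,0,0],0],[[0,0,0],[0,0,0],0],[[0,0,0],[0,0,0],0],[[0,0,0],[0,0,0],0]]'
python3 - <<'E'
from h import *
gp()
snap('side','side3')
cv2.imwrite('pics/crop_g.png',cv2.resize(load('side3')['p'][150:250,270:370],None,fx=6,fy=6,interpolation=cv2.INTER_CUBIC)[:,:,::-1])
E
```

```text
time: 23.38
tcp_pos: [0.6805, -0.0124, 0.1456]
eef_rot: [-1.638, -1.646, 0.859]
force: [3.3, -2.4, 17.3]
grip_width: 0.0538
t 23.375 grasp [ 0.5459 -0.013   0.0519] w 0.0538 F [ 3.3 -2.4 17.3] q [-0.26  1.03  0.45  1.13 -0.25  2.02  1.77]
[[-0.005  0.571 -0.821]
 [ 1.     0.003 -0.004]
 [ 0.001 -0.821 -0.571]]
```

View pics/crop_g.png

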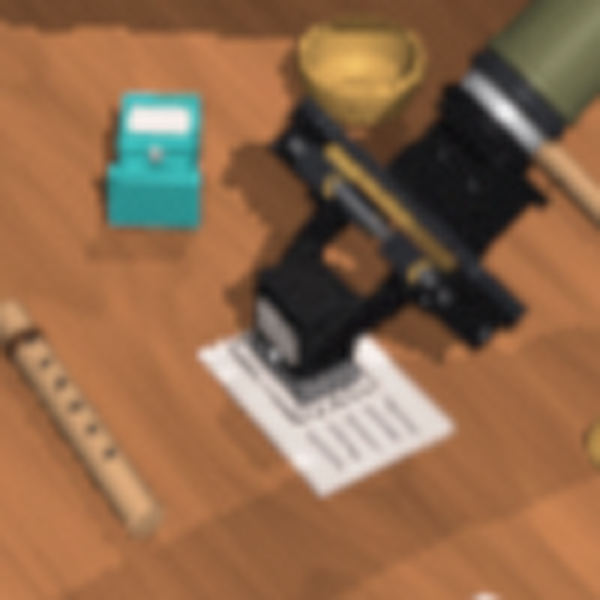

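```bash
python3 -m creep '[[[0,-3.4,-2.4],[0,0,0],0],[[0,-3.4,-2.4],[0,0,0],0],[[0,-3.4,-2.4],[0,0,0],0],[[0,-2.5,-1.7],[0,0,0],0],[[0,0,0],[0,0,0],0]]'
python3 -c "
from h import *
gp([.5455,-.0125,.067])"
```

```text
time: 24.05
tcp_pos: [0.6802, -0.0123, 0.1578]
eef_rot: [-1.639, -1.648, 0.857]
force: [2.0, -2.1, 4.7]
grip_width: 0.0538
t 24.05 grasp [ 0.5458 -0.0129  0.0638] w 0.0538 F [ 2.  -2.1  4.7] q [-0.25  1.01  0.43  1.13 -0.24  2.03  1.76]
[[-0.005  0.573 -0.819]
 [ 1.     0.004 -0.004]
 [ 0.001 -0.819 -0.573]]
need tool mm [ 0.4 -2.8 -1.6]
```

```bash
python3 -m creep '[[[0,-2.6,-1.7],[0,0,0],0],[[0,0,0],[0,0,0],0],[[0,0,0],[0,0,0],0],[[0,0,0],[0,0,0],0]]'
python3 - <<'E'
from h import *
gp([.5455,-.0125,.069])
snap('side','side4')
cv2.imwrite('pics/crop_h.png',cv2.resize(load('side4')['p'][150:250,270:370],None,fx=6,fy=6,interpolation=cv2.INTER_CUBIC)[:,:,::-1])
E
```

```text
time: 24.55
tcp_pos: [0.6799, -0.0122, 0.1598]
eef_rot: [-1.639, -1.648, 0.858]
force: [3.2, -2.1, 3.1]
grip_width: 0.0541
t 24.55 grasp [ 0.5455 -0.0128  0.0658] w 0.0541 F [ 3.2 -2.1  3.1] q [-0.25  1.    0.43  1.13 -0.23  2.03  1.76]
[[-0.005  0.573 -0.82 ]
 [ 1.     0.004 -0.004]
 [ 0.001 -0.82  -0.573]]
need tool mm [ 0.3 -2.6 -1.8]
```

View pics/crop_h.png

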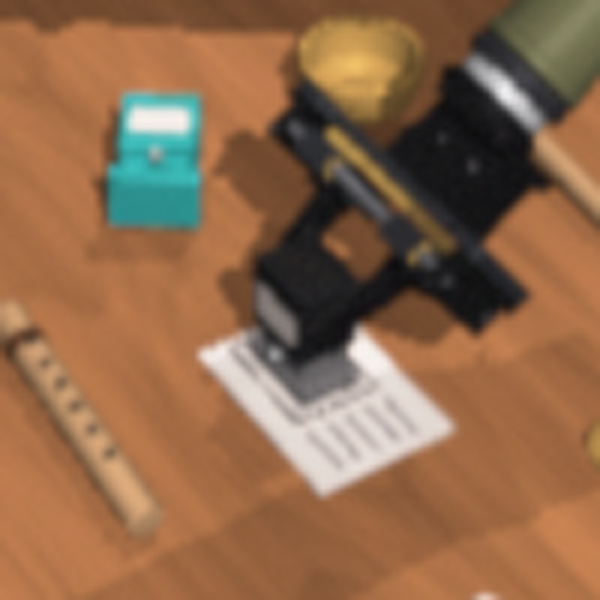

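```bash
python3 -m creep '[[[0,-1.6,-1.1],[0,0,0],0],[[0,0,0],[0,0,0],0],[[0,0,0],[0,0,0],0],[[0,0,0],[0,0,0],0]]'
python3 - <<'E'
from h import *
gp()
E
```

```text
time: 25.1
tcp_pos: [0.6798, -0.012, 0.1617]
eef_rot: [-1.638, -1.648, 0.858]
force: [2.1, -2.3, 2.9]
grip_width: 0.0534
t 25.1 grasp [ 0.5453 -0.0126  0.0678] w 0.0534 F [ 2.1 -2.3  2.9] q [-0.25  1.    0.42  1.13 -0.23  2.04  1.76]
[[-0.005  0.572 -0.82 ]
 [ 1.     0.004 -0.003]
 [ 0.001 -0.82  -0.572]]
```

```bash
python3 -m creep '[[[0,-3,-2],[0,0,0],0],[[0,-4,-2.8],[0,0,0],0],[[0,-4,-2.8],[0,0,0],0],[[0,0,0],[0,0,0],0]]'
cat > tgt.py <<'E'
from h import *; from fk import *
def tgt(g,yawdeg,tilt=55.0,inw=1):
    np.set_printoptions(suppress=True,precision=2)
    p,M=pose(g,np.radians(yawdeg),np.radians(tilt),inw)
    s=robot.observe();M0=R.from_rotvec(s['eef_rot']).as_matrix()
    rv=R.from_matrix(M0.T@M).as_rotvec(degrees=True)/5
    print('turn units',rv,'shift first(mm)',M0.T@(p-s['tcp_pos'])*1000,'shift after turn',M.T@(p-s['tcp_pos'])*1000)
    e,q=ik(p,M,s['qpos'],n=8);print('ik',round(e,2),q)
E
python3 - <<'E'
from tgt import *
gp();log()
y=15.7;c=np.array([.4408,-.2927])+.003*np.array([np.cos(np.radians(y)),np.sin(np.radians(y))])
for z in (.09,.075): tgt([c[0],c[1],z],y)
tgt([.49,-.15,.085],8)
E
```

```text
time: 25.6
tcp_pos: [0.6798, -0.0118, 0.1753]
eef_rot: [-1.637, -1.648, 0.855]
force: [0.3, 0.3, -2.6]
grip_width: 0.0534
t 25.6 grasp [ 0.5454 -0.0122  0.0814] w 0.0534 F [ 0.3  0.3 -2.6] q [-0.21  0.97  0.35  1.13 -0.19  2.05  1.72]
[[-0.005  0.573 -0.819]
 [ 1.     0.006 -0.002]
 [ 0.003 -0.819 -0.573]]
turn units [-0.   -2.54 -1.74] shift first(mm) [-243.17  -69.68   83.08] shift after turn [-205.78 -103.93  133.21]
ik 0.0 [-0.04  0.82  0.44  1.41  0.23  1.75  2.2 ]
turn units [-0.   -2.54 -1.74] shift first(mm) [-243.22  -57.39   91.68] shift after turn [-205.78  -91.64  141.81]
ik 0.0 [-0.04  0.84  0.44  1.41  0.22  1.74  2.19]
turn units [-0.   -1.28 -0.85] shift first(mm) [-119.22  -36.23   44.65] shift after turn [-110.47  -44.82   57.51]
ik 0.0 [-0.14  0.88  0.39  1.31  0.04  1.91  1.97]
```

```bash
python3 -m creep '[[[-10,-3,3],[0,0,0],0],[[-25,-8,8],[0,0,0],0],[[-32,-9,11],[0,0,0],0],[[-36,-10,12],[0,0,0],0],[[-36,-10,12],[0,0,0],0],[[-36,-10,12],[0,0,0],0],[[-32,-9,11],[0,0,0],0],[[-25,-8,9],[0,0,0],0],[[-11,-3,5],[0,0,0],0],[[0,0,0],[0,0,0],0]]' && python3 -m creep '[[[0,0,0],[0,-0.64,-0.44],0],[[0,0,0],[0,-0.64,-0.44],0],[[0,0,0],[0,-0.64,-0.44],0],[[0,0,0],[0,-0.64,-0.44],0],[[0,0,0],[0,0,0],0],[[0,0,0],[0,0,0],0]]'
cat >> tgt.py <<'E'
Y=15.7;C=np.array([.4408,-.2927])+.003*np.array([np.cos(np.radians(Y)),np.sin(np.radians(Y))])
E
python3 - <<'E'
from tgt import *
gp();log()
for z in (.09,.075): tgt([C[0],C[1],z],Y)
snap('side','side5');snap('top','top5')
a=load('side5')['p'][200:300,300:400];b=load('top5')['p'][170:270,350:450]
cv2.imwrite('pics/crop_i.png',cv2.resize(np.hstack([a,b]),None,fx=4,fy=4,interpolation=cv2.INTER_CUBIC)[:,:,::-1])
E
```

```text
time: 26.85
tcp_pos: [0.5726, -0.2559, 0.1846]
eef_rot: [-1.638, -1.647, 0.857]
force: [-0.6, 0.8, -3.5]
grip_width: 0.0537
time: 27.6
tcp_pos: [0.5734, -0.2545, 0.1845]
eef_rot: [-1.435, -1.898, 0.989]
force: [-0.1, -0.1, -2.7]
grip_width: 0.0539
t 27.6 grasp [ 0.4441 -0.2912  0.0905] w 0.0539 F [-0.1 -0.1 -2.7] q [-0.04  0.82  0.44  1.41  0.23  1.76  2.2 ]
[[-0.273  0.551 -0.788]
 [ 0.962  0.157 -0.224]
 [ 0.    -0.819 -0.573]]
turn units [-0.01  0.02  0.02] shift first(mm) [-0.88  0.    0.83] shift after turn [-0.88  0.    0.82]
ik 0.0 [-0.04  0.82  0.44  1.41  0.23  1.76  2.2 ]
turn units [-0.01  0.02  0.02] shift first(mm) [-0.88 12.29  9.42] shift after turn [-0.88 12.29  9.43]
ik 0.0 [-0.03  0.84  0.43  1.41  0.23  1.74  2.19]
```

View pics/crop_i.png

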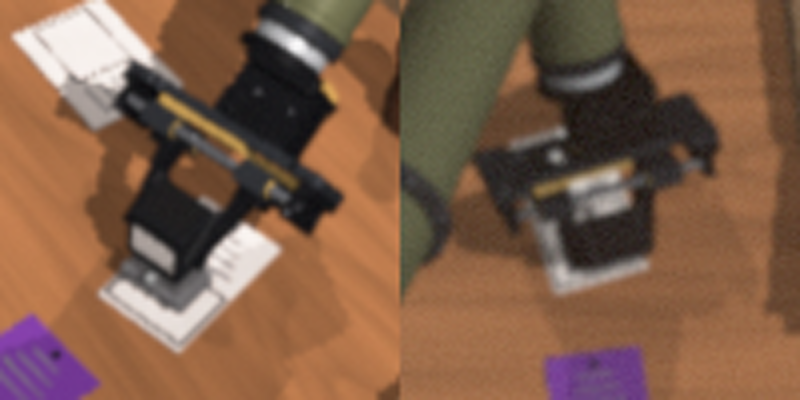

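```bash
python3 -m creep '[[[-0.9,5,4],[0,0,0],0],[[0,5,4],[0,0,0],0],[[0,5,3.5],[0,0,0],0],[[0,2.5,1.7],[0,0,0],0],[[0,0,0],[0,0,0],0],[[0,0,0],[0,0,0],0]]'
python3 - <<'E'
from tgt import *
gp()
for z in (.0678,.055): tgt([C[0],C[1],z],Y)
E
```

```text
time: 28.45
tcp_pos: [0.5725, -0.2567, 0.1629]
eef_rot: [-1.435, -1.898, 0.99]
force: [-0.9, -1.1, -2.9]
grip_width: 0.0536
t 28.45 grasp [ 0.4432 -0.2934  0.0689] w 0.0536 F [-0.9 -1.1 -2.9] q [-0.03  0.85  0.43  1.41  0.23  1.73  2.19]
[[-0.273  0.551 -0.788]
 [ 0.962  0.156 -0.224]
 [-0.001 -0.82  -0.573]]
turn units [-0.01  0.03  0.01] shift first(mm) [ 0.98  1.34 -0.07] shift after turn [ 0.98  1.34 -0.07]
ik 0.0 [-0.03  0.85  0.43  1.41  0.22  1.73  2.19]
turn units [-0.01  0.03  0.01] shift first(mm) [ 0.99 11.83  7.26] shift after turn [ 0.98 11.82  7.27]
ik 0.0 [-0.03  0.87  0.43  1.41  0.22  1.71  2.18]
```

Next I'll press on the bookmark in steps to about 12 mm, then on to the stop.

```bash
python3 -m creep '[[[1,1.3,0],[0,0,0],0],[[0,3.3,2.3],[0,0,0],0],[[0,3.3,2.3],[0,0,0],0],[[0,3.3,2.3],[0,0,0],0],[[0,0,0],[0,0,0],0]]'
python3 -c "
from h import *
gp()"
```

```text
time: 29.08
tcp_pos: [0.5731, -0.2558, 0.1511]
eef_rot: [-1.435, -1.896, 0.992]
force: [1.7, 0.1, 8.6]
grip_width: 0.0535
t 29.075 grasp [ 0.4436 -0.2927  0.0574] w 0.0535 F [1.7 0.1 8.6] q [-0.03  0.87  0.43  1.41  0.22  1.72  2.18]
[[-0.273  0.55  -0.789]
 [ 0.962  0.154 -0.225]
 [-0.002 -0.821 -0.571]]
```

```bash
python3 -m creep '[[[0,1.6,1.2],[0,0,0],0],[[0,1.6,1.2],[0,0,0],0],[[0,0,0],[0,0,0],0]]'; python3 -m creep '[[[0,0.8,0.6],[0,0,0],0],[[0,0,0],[0,0,0],0]]'
python3 -c "
from h import *
gp()"
```

```text
time: 29.45
tcp_pos: [0.5731, -0.2559, 0.1477]
eef_rot: [-1.435, -1.896, 0.992]
force: [1.6, 0.4, 10.1]
grip_width: 0.0535
time: 29.7
tcp_pos: [0.5731, -0.2559, 0.1469]
eef_rot: [-1.436, -1.896, 0.992]
force: [1.5, 0.8, 11.2]
grip_width: 0.0539
t 29.7 grasp [ 0.4436 -0.2927  0.0533] w 0.0539 F [ 1.5  0.8 11.2] q [-0.03  0.87  0.43  1.41  0.22  1.71  2.18]
[[-0.272  0.55  -0.789]
 [ 0.962  0.154 -0.225]
 [-0.002 -0.821 -0.571]]
```

```bash
python3 -m creep '[[[0,1.0,0.7],[0,0,0],0],[[0,0,0],[0,0,0],0]]'; python3 -m creep '[[[0,1.0,0.7],[0,0,0],0],[[0,0,0],[0,0,0],0]]'
python3 -c "
from h import *
gp()"
```

```text
time: 29.95
tcp_pos: [0.5731, -0.2559, 0.1458]
eef_rot: [-1.435, -1.896, 0.993]
force: [2.1, 1.5, 11.2]
grip_width: 0.0537
time: 30.2
tcp_pos: [0.5732, -0.2558, 0.1455]
eef_rot: [-1.435, -1.895, 0.993]
force: [1.3, 1.3, 15.5]
grip_width: 0.0538
t 30.2 grasp [ 0.4436 -0.2927  0.052 ] w 0.0538 F [ 1.3  1.3 15.5] q [-0.03  0.87  0.43  1.41  0.22  1.71  2.18]
[[-0.272  0.549 -0.79 ]
 [ 0.962  0.153 -0.225]
 [-0.002 -0.821 -0.57 ]]
```

At the stop: the force has jumped and z holds. A touch more, then hold.

```bash
python3 -m creep '[[[0,0.6,0.4],[0,0,0],0],[[0,0,0],[0,0,0],0],[[0,0,0],[0,0,0],0],[[0,0,0],[0,0,0],0],[[0,0,0],[0,0,0],0],[[0,0,0],[0,0,0],0]]'
python3 - <<'E'
from h import *
gp()
snap('side','side6');snap('top','top6')
a=load('side6')['p'][200:300,300:400];b=load('top6')['p'][170:270,350:450]
cv2.imwrite('pics/crop_j.png',cv2.resize(np.hstack([a,b]),None,fx=4,fy=4,interpolation=cv2.INTER_CUBIC)[:,:,::-1])
E
```

```text
time: 30.95
tcp_pos: [0.5733, -0.2559, 0.1454]
eef_rot: [-1.435, -1.895, 0.994]
force: [1.9, 1.8, 17.4]
grip_width: 0.0537
t 30.95 grasp [ 0.4437 -0.2927  0.0519] w 0.0537 F [ 1.9  1.8 17.4] q [-0.03  0.87  0.43  1.41  0.22  1.71  2.18]
[[-0.272  0.549 -0.79 ]
 [ 0.962  0.153 -0.225]
 [-0.003 -0.822 -0.57 ]]
```

View pics/crop_j.png

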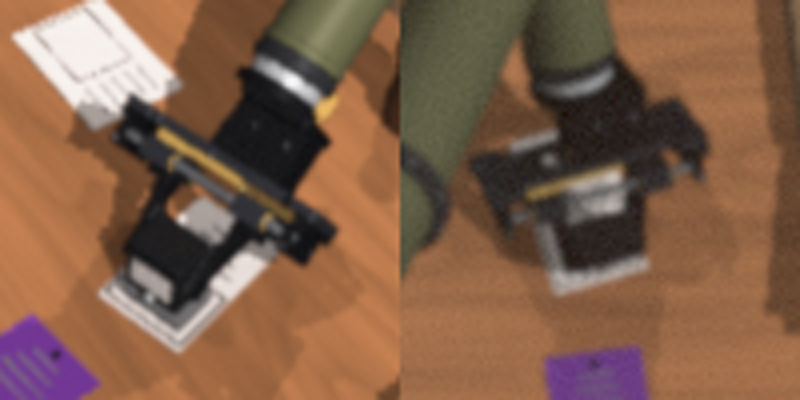

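```bash
python3 -m creep '[[[0,-3.4,-2.4],[0,0,0],0],[[0,-3.4,-2.4],[0,0,0],0],[[0,-3.4,-2.4],[0,0,0],0],[[0,-3.4,-2.4],[0,0,0],0],[[0,0,0],[0,0,0],0],[[0,0,0],[0,0,0],0]]'
python3 -c "
from h import *
gp()"
```

```text
time: 31.8
tcp_pos: [0.5729, -0.2558, 0.1584]
eef_rot: [-1.436, -1.898, 0.991]
force: [1.3, -1.2, 4.3]
grip_width: 0.0536
t 31.8 grasp [ 0.4436 -0.2926  0.0644] w 0.0536 F [ 1.3 -1.2  4.3] q [-0.03  0.85  0.43  1.41  0.22  1.72  2.19]
[[-0.273  0.551 -0.788]
 [ 0.962  0.155 -0.225]
 [-0.001 -0.82  -0.573]]
```

```bash
python3 -m creep '[[[0,-2.6,-1.8],[0,0,0],0],[[0,0,0],[0,0,0],0],[[0,0,0],[0,0,0],0]]'
python3 -c "
from h import *
gp()"
python3 -m creep '[[[0,0,0],[0,0,0],0.75],[[0,0,0],[0,0,0],0.85],[[0,0,0],[0,0,0],1],[[0,0,0],[0,0,0],1],[[0,0,0],[0,0,0],1],[[0,0,0],[0,0,0],1]]'
python3 -c "
from h import *
gp()"
```

```text
time: 32.17
tcp_pos: [0.5728, -0.2558, 0.1612]
eef_rot: [-1.436, -1.898, 0.99]
force: [2.1, -2.6, 3.6]
grip_width: 0.0535
t 32.175 grasp [ 0.4435 -0.2926  0.0672] w 0.0535 F [ 2.1 -2.6  3.6] q [-0.03  0.85  0.43  1.41  0.22  1.73  2.19]
[[-0.273  0.551 -0.788]
 [ 0.962  0.155 -0.224]
 [-0.001 -0.82  -0.573]]
time: 32.92
tcp_pos: [0.5728, -0.2555, 0.1613]
eef_rot: [-1.435, -1.898, 0.99]
force: [0.0, 0.5, 0.0]
grip_width: 0.0866
t 32.925 grasp [ 0.4435 -0.2922  0.0674] w 0.0866 F [0.  0.5 0. ] q [-0.03  0.85  0.43  1.41  0.22  1.73  2.19]
[[-0.273  0.551 -0.788]
 [ 0.962  0.156 -0.224]
 [-0.001 -0.82  -0.573]]
```

```bash
python3 -m creep '[[[0,0,-10],[0,0,0],1],[[0,0,-20],[0,0,0],1],[[0,0,-25],[0,0,0],1],[[0,0,-25],[0,0,0],1],[[0,0,-20],[0,0,0],1],[[0,-20,-10],[0,0,0],1],[[0,-30,-10],[0,0,0],1],[[0,-30,-10],[0,0,0],1],[[0,0,0],[0,0,0],1]]'
python3 - <<'E'
from h import *
gp()
snap('side','side7');snap('top','top7');snap('wrist','wrist7')
a=load('side7')['p'][200:300,300:400];b=load('top7')['p'][170:270,350:450]
cv2.imwrite('pics/crop_k.png',cv2.resize(np.hstack([a,b]),None,fx=4,fy=4,interpolation=cv2.INTER_CUBIC)[:,:,::-1])
E
```

```text
time: 34.05
tcp_pos: [0.6305, -0.2402, 0.3057]
eef_rot: [-1.442, -1.899, 0.989]
force: [-0.7, -0.8, 0.3]
grip_width: 0.0869
t 34.05 grasp [ 0.5015 -0.2769  0.2113] w 0.0869 F [-0.7 -0.8  0.3] q [-0.05  0.79  0.46  1.19  0.26  2.    2.27]
[[-0.271  0.555 -0.786]
 [ 0.963  0.153 -0.224]
 [-0.004 -0.817 -0.576]]
```

View pics/crop_k.png

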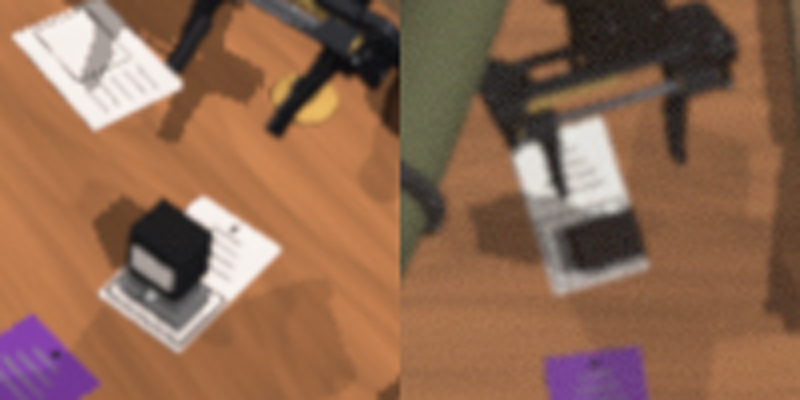

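View pics/wrist7.png

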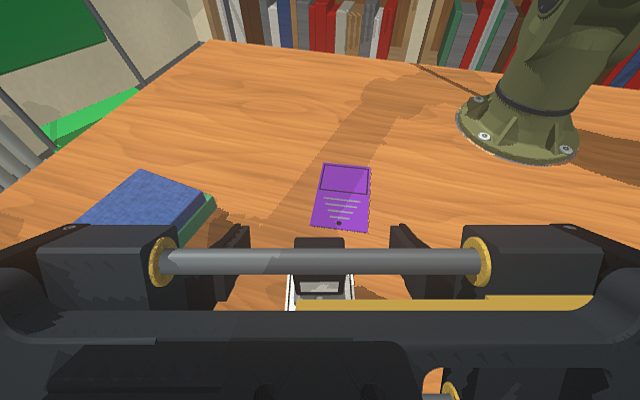

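View pics/side7.png

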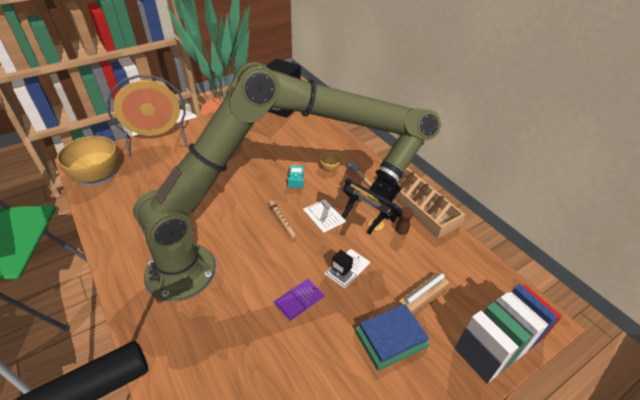

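```bash
python3 - <<'E'
from h import *
for fn in ('top7','side7'):
    P=world(fn);
    b=(abs(P[...,0]-.441)<.07)&(abs(P[...,1]+.293)<.07)&(P[...,2]>.078)&(P[...,2]<.11)
    p=load(fn)['p'];dark=p.max(-1)<70
    Q=P[b&dark];print(fn,len(Q),np.median(Q,0).round(4));
    v,u=np.nonzero(b&dark);W=rayplane(fn,np.c_[u,v],.092)[:,:2]*1000;print(cv2.minAreaRect(W.astype(np.float32)))
print(card('side7',(315,245,380,295))[:3])
P0,P7=world('top0'),world('top7')
for n,(u,v) in dict(flute=(310,244),cym=(364,165),small=(262,152),big=(150,235),books=(475,233),chime=(457,182),mallet=(310,134),turq=(262,199)).items(): print(n,P0[v-1:v+2,u-1:u+2].mean((0,1)).round(3),P7[v-1:v+2,u-1:u+2].mean((0,1)).round(3))
E
```

```text
top7 169 [ 0.439  -0.2907  0.0906]
((439.4283752441406, -290.5517578125), (37.04064178466797, 53.450382232666016), 17.142253875732422)
side7 210 [ 0.4362 -0.2989  0.0903]
((435.459228515625, -300.5367431640625), (46.718196868896484, 57.430843353271484), 13.506091117858887)
((474.3351745605469, -283.6880798339844), (142.9337921142578, 88.00892639160156), 15.733128547668457)
flute [0.395 0.017 0.023] [0.393 0.012 0.528]
cym [ 0.675 -0.178  0.016] [ 0.581 -0.12   0.527]
small [0.728 0.188 0.004] [0.727 0.188 0.007]
big [0.432 0.585 0.004] [0.432 0.585 0.004]
books [ 0.427 -0.553  0.05 ] [ 0.427 -0.553  0.052]
chime [ 0.606 -0.498  0.05 ] [ 0.606 -0.497  0.051]
mallet [0.788 0.014 0.023] [0.788 0.014 0.02 ]
turq [0.553 0.183 0.042] [0.553 0.183 0.044]
```

```bash
python3 -c "
from bench import robot
print(robot.observe()['time']); print(robot.job_done())"
```

```text
34.2
the job is handed in; nothing more can be done
None
```

I stood the stamp up on both cards, pressed it to its stop on each, and left it standing on the bookmark. The job was handed in at 34.2 s and the simulator gave no verdict.

- **Handling:** I gripped the cover with the tool at an angle, lifted it and turned it upright. I then set it in the programme rectangle, aiming at about (0.5425, -0.0125) m. The tool had to lean back towards the robot there, because leaning outward was out of reach.
- **Presses:** At each card the height stopped changing and the force jumped to about 17 N, which I took as the stop. I held it there for about 0.7 s or more both times. After each press the cover rose about 15 to 16 mm.
- **Last checks:** The stamp stands upright on the bookmark with its foot inside the printed rectangle. The cover top measures about 90.5 mm, against 92 mm expected when fully up, so the cover is up.
- **Position:** The top camera puts the stamp about 3 mm from the rectangle's centre. The side camera reads about 10 mm off, close to the 11 mm limit. I think that is because its mask also took in the stamp's side faces, but I did not re-measure.
- **Other objects:** Big bowl, small bowl, books, chime bar, mallet and turquoise stamp measured within about 3 mm of where they started. The arm blocked the top view of the flute and cymbal, and I did not re-measure the shaker. In the side picture the flute and shaker look undisturbed, and the cymbal is only partly visible.

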